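# Shim and hold a culture tray on the imaging light box

### The job

Slide the tray with its two culture dishes along the light box, into the guides, until it just touches the two sprung rubber noses; then take the middle-thickness steel spacer of the three and stand it on the deck in the gap between the tray and the fence, at the one place where the fence is set back and the gap is wide enough. Finally push the tray in against its springs until it clamps the spacer flush against the fence, and finish while still pushing and holding it there for the picture. Keep the dishes in the tray and leave the other spacers and the things on the bench where they are.

Things in the scene. Friction and masses are not known exactly. Their poses are not given: they have to be found in the camera images.
- stage: White light box, fixed, deck 45 mm above bench. Origin on the bench; x points away from the robot into the guides, y left, z up. Box x -130 to +140, y +-105 mm. On the deck two guides, 22 mm high, inner faces y = +-77, x +25 to +113, flared mouths from x -4. At the far end a fence of three pieces side by side (y -38, 0, +38), 22 mm high; the tray slides on the deck between guides up to it.
- tray: Grey tray on the deck, 80 (x) x 150 (y) mm, rim 16 mm high, 0.31 kg loaded, slides easily. Origin: underside centre; +x side goes in first. Upright solid tab at its front to hold or push: 14 (x) x 24 (y) mm, centre x -47, y 0, 2 to 50 mm above underside. Origin is at stage x +48 mm when it touches the noses, +53 when it clamps the 16 mm spacer (+56, on the fence, with none). Springs and friction take some 8 N of the push.
- dish_a: Clear culture dish, diameter 60, height 15 mm, loose in the tray's left compartment; origin at underside centre.
- dish_b: Same dish, in the tray's right compartment.
- spacer_16: The spacer to use: plain steel block standing on the bench, 16 mm thick (x), 26 mm long (y), 44 mm tall, 92 g, free space around; origin at underside centre.
- spacer_9: Thinner steel spacer, 9 x 26 x 44 mm, same look, not to be used; origin at underside centre.
- spacer_25: Thicker steel spacer, 25 x 26 x 44 mm, same look, not to be used; origin at underside centre.
- fence_low: Set-back fence piece, fixed: the left, middle or right one. 14 mm deep, 38 long (y), 22 high. Origin at its rear face (stage x +123), deck level, mid-length; axes as stage. Its front face (x -14 here, stage x +109) is 13 mm further back than its neighbours'. Gap to a tray at the noses: 21 mm. The spacer goes mid-recess, its 26 mm along y.
- fence_high_a: A thicker fence piece, fixed, 27 mm deep, 38 mm long, 22 mm high; same origin convention; front face at stage x = +96. With the tray at the rubber noses the gap here is only 8 mm.
- fence_high_b: Second thicker fence piece, same as fence_high_a.
- buffer (a joint): Inward travel (m) of the two rubber noses, one sprung bar: noses 10 mm wide at stage y +-66 mm, either side of the fence, 9 mm above the deck, front faces at stage x +88 mm when out. 0 = out, 0.005 when the tray clamps the 16 mm spacer, 0.012 limit. Together they push back 2.7 N at 0, 5 N at 0.005.
- reagent: Bystander: amber bottle, diameter 64, height 120 mm, on the bench to the left of the light box; origin at underside.
- beaker: Bystander: empty glass beaker, diameter 68, height 80 mm, at the right beyond the spacers; origin at underside.
- dish_stack: Bystander: stack of three 90 mm dishes, 44 mm high, to the left of the light box; origin at underside.
- marker: Bystander: marker pen, 140 mm long along its x, 15 mm thick, lying at the far left; origin at underside, mid length.
There are look-alikes about, which are no part of the job. Leave any purple or red look-alike of the tray alone.

How it is judged:
By the outcome, as a careful person would: the job done as asked, in the order asked, and still so for the second after the job is handed in, while the arm keeps its last pose, push and grip.
It also fails if it takes over 72 s, if anything falls off the work surface, if the arm or the gripper's body presses on something with over 40 N, if the wrist force passes 120 N, or if a joint passes its speed limit or range.

### The arm

A 6-joint arm with a two-finger parallel gripper is mounted at the origin on the work surface. World frame = base frame: x ahead of the robot, y to its left, z up, the work surface at z = 0. Lengths are in m, angles in degrees, forces in N, time in s.
With the tool pointing down it reaches from about 0.35 to 0.95 m from the base axis. Payload 17.4 kg.
Tool frame: the origin (TCP) lies on the centre line of the jaws, within the pads' length; the fingertips stand 17 mm ahead of it and the grasp point (between the pads) lies 2 mm behind it; z points along the fingers, y is the line along which they close (so a half turn about z gives the same grasp; the last joint's range is limited). The gripper opens to 93 mm and grips with 3 to 60 N. Pads are 15 mm wide; open, the fingers measure 128 mm over their backs; the gripper's body (75 mm by 188 mm) begins 65 mm behind the grasp point.
Start: joints at [-76.822, 6.646, 82.598, -0, 90.757, -2.166], TCP at [0.179, -0.651, 0.236] pointing down, gripper open.
Joint ranges: [-162.19, 162.19], [-47.58, 125.68], [4.15, 143.07], [-65.23, 245.23], [0.69, 171.88], [-170.13, 170.13]. Speed limits (degrees/s): [108.29, 108.29, 127.2, 180, 180, 180].

### API

Orientations are given as a 3x3 rotation matrix whose columns are the frame's x, y, z axes.
In Python, from bench import sensors, imaging, job_done gives the robot as it stands. The module is installed in compiled form; this text tells all that it offers.
- The arm moves only by the tool carry_out, never from a script. Its arguments are lists of equal length, an entry for each row: "translation": the shift along the tool's x, y, z in m, a list of three; "rot": the turn, a rotation vector about the tool's x, y, z in degrees, a list of three; "hand": the gripper's target within -1 to 1 (fully open at 1, half-way at 0, shut at -1). A call has 1 to 20 rows; each row shifts and turns the commanded pose from where the row before left it, along the tool's axes as they then stand; what a row does not reach is not made up. A row lasts 1/8 s, in which the tool goes at most 62.5 mm and 10.7 degrees, less where a joint would pass 70% of its speed; a pose out of reach is approached as far as the arm can. A call with a gripper value outside its range is refused whole. The fingers move at their own pace and stop on an object; the grip force is fixed at half the most. Time passes only in rows, so rows that do not move let the fingers close. It gives the time, the measured TCP pose, the force, the opening and the grip force at its end, in the units of the state.
- sensors.read_state(): the state, without advancing time (a new reading comes with each control period).
- imaging.read_camera(name): name is "side" or "top" or "wrist"; returns a dict with "img" (384x512x3 uint8, blue, green, red), "intrinsics" (3x3 intrinsics, pixels), "world_from_camera" (4x4, takes a point from camera to world coordinates). Camera axes: x right, y down, z forward; pixel columns grow to the right and rows downward; lengths in m; the calibration is good to about 2 mm. A picture is of the moment at which its call begins. There is no depth.
- job_done(): hands the job in; it is judged then, once.
The state is a dict: "clock": time; "joint_positions": joint angles; "dq": joint speeds; "joint_torque": joint torques, N m; "tcp_pos": TCP position; "tcp_rot": TCP orientation; "force": force on the tool from outside, world axes, zero at the start; "torque": the same for the moment, N m; "width": finger opening in m; "finger_force": force on a finger pad.
Only numpy, scipy, OpenCV 4.12 (cv2) and the standard library are available. Lean on these libraries where they do the work, as an engineer would, in place of code of your own. Each camera call takes 0.05 s, during which the arm holds its last target. There are 200 camera calls.

## Working session

There is one attempt and no reset: what is moved stays moved. The work goes in short steps, Python scripts to look and compute and a tool call to move; the robot and the scene stay as the last step left them, time stands still between calls to the robot, and variables do not carry over. Pictures are saved under pics/ and viewed, at most 10 in all, crops included, and the job is handed in when it is done.

Besides the shell and the picture viewer there is one more tool, called as name(argument=value, ...) on one line, values as JSON. carry_out: Moves the arm, as the interface text tells. Its arguments: {"type":"object","properties":{"translation":{"type":"array","items":{"type":"array","items":{"type":"number"}}},"rot":{"type":"array","items":{"type":"array","items":{"type":"number"}}},"hand":{"type":"array","items":{"type":"number"}}},"required":["translation","rot","hand"]}

```bash
mkdir -p pics; cat > h.py <<'E'
import numpy as np, cv2
from bench import sensors, imaging, job_done
def snap(n,f):
    c=imaging.read_camera(n); cv2.imwrite('pics/'+f+'.png',c['img']); np.savez(f+'.npz',**c); return c
def ray(c,u,v):
    d=np.linalg.inv(c['intrinsics'])@[u,v,1]; T=c['world_from_camera']; return T[:3,3],T[:3,:3]@d
def at(c,u,v,z):
    o,d=ray(c,u,v); return o+d*(z-o[2])/d[2]
def proj(c,p):
    T=np.linalg.inv(c['world_from_camera']); q=T[:3,:3]@p+T[:3,3]; q=c['intrinsics']@q; return q[:2]/q[2]
def tri(l):
    A=0;b=0
    for c,u,v in l:
        o,d=ray(c,u,v); d=d/np.linalg.norm(d); M=np.eye(3)-np.outer(d,d); A=A+M; b=b+M@o
    return np.linalg.solve(A,b)
E
python3 - <<'E'
from h import *
for n in('side','top','wrist'):
    c=snap(n,n+'0'); print(n,c['intrinsics'][0,0],np.round(c['world_from_camera'],3).tolist())
s=sensors.read_state(); print(s)
a=[cv2.imread(f'pics/{n}0.png') for n in('top','side')]
cv2.imwrite('pics/all.png',cv2.resize(a[0],(800,600)))
E
```

```text
side 491.0776980208884 [[-0.831, -0.336, 0.443, -0.105], [-0.556, 0.528, -0.642, 0.912], [-0.018, -0.78, -0.625, 0.888], [0.0, 0.0, 0.0, 1.0]]
top 356.94862222946733 [[-0.026, -0.995, 0.096, 0.362], [-1.0, 0.026, 0.0, 0.057], [-0.003, -0.096, -0.995, 1.213], [0.0, 0.0, 0.0, 1.0]]
wrist 284.48588328782665 [[0.266, -0.926, -0.269, 0.253], [-0.964, -0.256, -0.073, -0.63], [-0.002, 0.279, -0.96, 0.385], [0.0, 0.0, 0.0, 1.0]]
{'clock': 0.15, 'joint_positions': array([-7.68236002e+01,  6.66797029e+00,  8.26275030e+01,  4.57656556e-05,
        9.07596106e+01, -2.16643799e+00]), 'dq': array([-0.00769875, -0.05923234, -0.09847585,  0.03365601, -0.02337816,
        0.01638702]), 'joint_torque': array([-1.12268738e-04, -7.21763563e+01, -6.22950053e+01,  7.80197885e-02,
        2.25006952e-02, -5.01834563e-05]), 'tcp_pos': array([ 0.17854866, -0.65079128,  0.23506695]), 'tcp_rot': array([[ 9.64359863e-01,  2.64594042e-01, -2.18372110e-04],
       [ 2.64594129e-01, -9.64359409e-01,  9.36266066e-04],
       [ 3.71412236e-05, -9.60677394e-04, -9.99999538e-01]]), 'force': array([-0.61840106, -0.958798  , -0.45051956]), 'torque': array([-0.03235034, -0.00361242,  0.00932027]), 'finger_force': 0.0, 'width': 0.09334698838347211}
```

View pics/all.png

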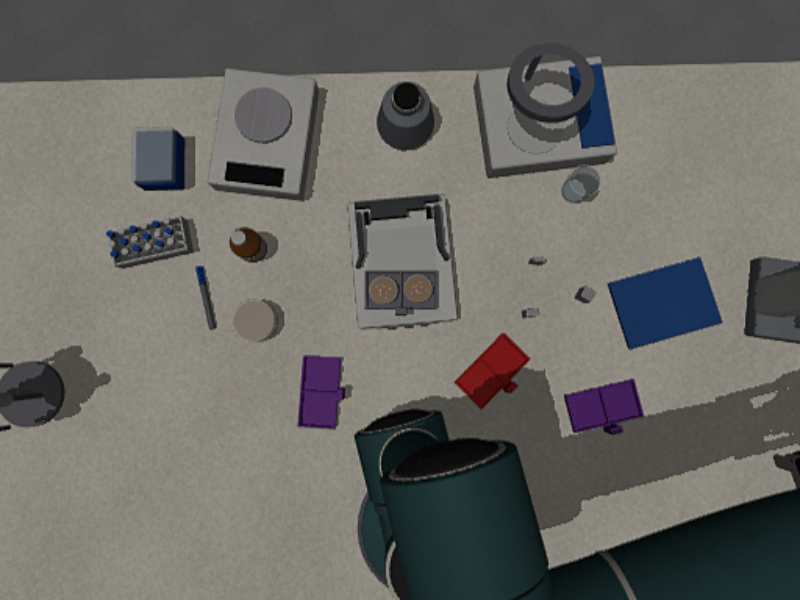

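View pics/side0.png

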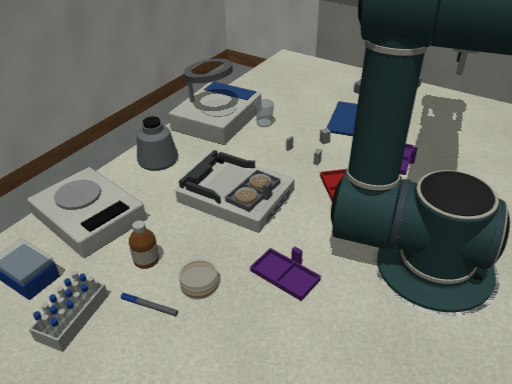

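The top view shows the stage with the grey tray at about (403,265). The purple and red look-alikes are at (322,390), (604,405) and (492,370). The three spacers are at (538,260), (530,313) and (586,294), all in the 800-px picture.

```bash
python3 - <<'E'
from h import *
c=dict(np.load('top0.npz')); k=.64
for n,u,v,z in [('FL',348,203,.045),('FR',443,195,.045),('NR',459,319,.045),('NL',358,327,.045),('tab',403,308,.095),('A',538,258,.044),('B',530,311,.044),('C',586,290,.044)]:
    print(n,np.round(at(c,u*k,v*k,z),3))
im=c['img']; a=cv2.resize(im[118:215,215:300],None,fx=6,fy=6,interpolation=3)[:580]; b=cv2.resize(im[150:215,325:390],None,fx=4,fy=4,interpolation=3)
o=np.zeros((580,800,3),np.uint8); o[:a.shape[0],:a.shape[1]]=a; o[:260,520:780]=b; cv2.imwrite('pics/crop1.png',o)
E
```

```text
FL [0.688 0.148 0.045]
FR [ 0.7   -0.056  0.045]
NR [ 0.433 -0.08   0.045]
NL [0.422 0.132 0.045]
tab [0.455 0.038 0.095]
A [ 0.558 -0.252  0.044]
B [ 0.446 -0.23   0.044]
C [ 0.488 -0.35   0.044]
```

View pics/crop1.png

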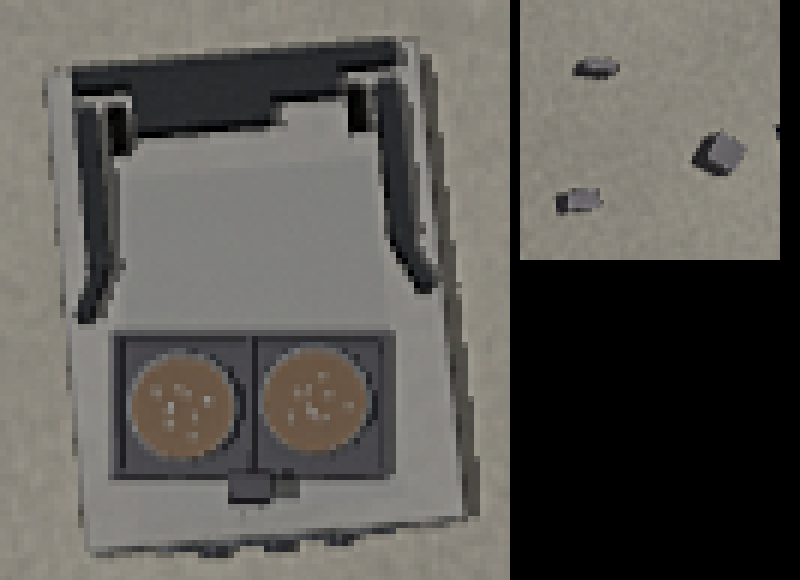

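The enlarged crop settles both choices.
- **Fence:** the set-back piece is the right one, with its recess at about (320,110) in the crop.
- **Spacers:** A at (596,67) is the thinnest, B at (580,200) is in the middle and C at (720,152) is the thickest. B fits the 16 mm spacer, and I'll confirm it from near.

First I move the wrist camera over the stage.

carry_out(translation=[[0.0284,-0.028,-0.003],[0.0284,-0.028,-0.003],[0.0284,-0.028,-0.003],[0.0284,-0.028,-0.003],[0.0284,-0.028,-0.003],[0.0284,-0.028,-0.003],[0.0284,-0.028,-0.003],[0.0284,-0.028,-0.003],[0.0284,-0.028,-0.003],[0.0284,-0.028,-0.003],[0.0284,-0.028,-0.003],[0.0284,-0.028,-0.003],[0.0284,-0.028,-0.003],[0.0284,-0.028,-0.003],[0.0284,-0.028,-0.003],[0.0284,-0.028,-0.003],[0.0284,-0.028,-0.003],[0.0284,-0.028,-0.003],[0.0284,-0.028,-0.003],[0.0284,-0.028,-0.003]], rot=[[0,0,0],[0,0,0],[0,0,0],[0,0,0],[0,0,0],[0,0,0],[0,0,0],[0,0,0],[0,0,0],[0,0,0],[0,0,0],[0,0,0],[0,0,0],[0,0,0],[0,0,0],[0,0,0],[0,0,0],[0,0,0],[0,0,0],[0,0,0]], hand=[1,1,1,1,1,1,1,1,1,1,1,1,1,1,1,1,1,1,1,1])

```text
clock: 2.65
tcp_pos: [0.5786, 0.0407, 0.2956]
tcp_rot: [[0.964, 0.265, -0.0], [0.265, -0.964, -0.0], [-0.0, -0.0, -1.0]]
force: [0.1, -0.1, -0.3]
width: 0.0928
finger_force: 0.0
```

carry_out(translation=[[0,0,0],[0,0,0],[0,0,0]], rot=[[0,0,5.6],[0,0,5.6],[0,0,0]], hand=[1,1,1])

```text
clock: 3.02
tcp_pos: [0.5781, 0.0395, 0.2954]
tcp_rot: [[0.997, 0.073, -0.0], [0.073, -0.997, 0.0], [-0.0, -0.0, -1.0]]
force: [0.0, -0.9, 0.4]
width: 0.0933
finger_force: 0.0
```

```bash
python3 - <<'E'
from h import *
c=snap('wrist','w1'); s=sensors.read_state(); print(s['clock'],s['tcp_pos'],s['tcp_rot'],s['joint_positions'])
cv2.imwrite('pics/w1b.png',cv2.resize(c['img'],(800,600),interpolation=3))
E
```

```text
3.075 [0.57812526 0.03936435 0.29545053] [[ 9.97228320e-01  7.44015441e-02 -2.97416831e-04]
 [ 7.44015377e-02 -9.97228364e-01 -3.23957119e-05]
 [-2.99002791e-04  1.01776518e-05 -9.99999955e-01]] [ 1.37376669e+00 -5.80186611e+00  8.96207136e+01 -1.45557071e-03
  9.61982328e+01  8.71067726e+01]
```

View pics/w1b.png

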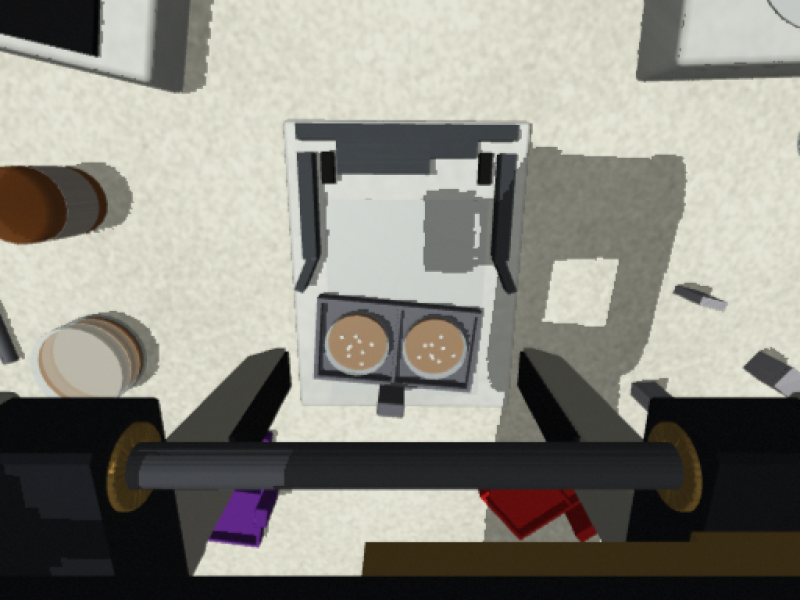

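The wrist view shows the tray with rim corners at (320,295), (483,310), (472,390) and (316,376), and the tab top at (391,410). The recess is at (455,160) and the deck corners are at (286,122), (530,123), (302,404) and (517,402).

```bash
python3 - <<'E'
from h import *
c=dict(np.load('w1.npz')); k=.64; t=dict(np.load('top0.npz'))
P={}
for n,u,v,z in [('dFL',286,122,.045),('dFR',530,123,.045),('dNR',517,402,.045),('dNL',302,404,.045),
 ('rFL',320,295,.061),('rFR',483,310,.061),('rNR',472,390,.061),('rNL',316,376,.061),('tabtop',390.5,410,.095),('tabbaseL',379,387,.061),
 ('gLin',318,153,.067),('gRin',499,153,.067),('hi L',337,173,.067),('hi step',432,173,.067),('rec',455,158,.067)]:
    P[n]=at(c,u*k,v*k,z); print(n,np.round(P[n],4))
d=lambda a,b:np.degrees(np.arctan2(*(P[b]-P[a])[[1,0]]))
print('deck yaw L,R',d('dNL','dFL'),d('dNR','dFR'),'far',d('dFR','dFL')-90,'near',d('dNR','dNL')-90)
print('tray',d('rNL','rFL'),d('rNR','rFR'),d('rFR','rFL')-90,d('rNR','rNL')-90, 'ctr',sum(P[q] for q in('rFL','rFR','rNR','rNL'))/4, 'stage c',sum(P[q] for q in('dFL','dFR','dNR','dNL'))/4)
# triangulate heights with top view (px in 800 scale of full, crop scale 6)
print('tab',tri([(c,390.5*k,410*k),(t,215+249/6,118+488/6)]))
print('dFL',tri([(c,286*k,122*k),(t,215+52/6,118+70/6)]),'dFR',tri([(c,530*k,123*k),(t,215+412/6,118+40/6)]))
E
```

```text
dFL [0.6865 0.147  0.045 ]
dFR [ 0.7009 -0.0575  0.045 ]
dNR [ 0.4403 -0.0847  0.045 ]
dNL [0.4219 0.1308 0.045 ]
rFL [0.5422 0.1124 0.061 ]
rFR [ 0.539  -0.0353  0.061 ]
rNR [ 0.4585 -0.0347  0.061 ]
rNL [0.462  0.1144 0.061 ]
tabtop [0.4511 0.0419 0.095 ]
tabbaseL [0.455  0.0542 0.061 ]
gLin [0.6632 0.1155 0.067 ]
gRin [ 0.6741 -0.0304  0.067 ]
hi L [0.6488 0.0997 0.067 ]
hi step [0.6546 0.0222 0.067 ]
rec [0.6676 0.0047 0.067 ]
deck yaw L,R 3.503359340480002 5.955913974546886 far 4.038232952996552 near 4.880242365182042
tray -1.4591229310916922 -0.37682439291721176 -1.2149087406994141 -1.370721313227321 ctr [0.50042119 0.03920919 0.061     ] stage c [0.56241086 0.03387236 0.045     ]
tab [0.44870116 0.04204632 0.09095878]
dFL [0.68562345 0.1441879  0.05594748] dFR [ 0.70016075 -0.05634518  0.04766023]
```

Measured geometry:
- **Stage:** origin about (0.5565, 0.034), yaw about 4.3°.
- **Tray:** centre about (0.500, 0.039), yaw about -1.2°.
- **Tab:** about (0.452, 0.041). Its top triangulates to 0.091, against 0.095 expected.

Next I grip the tab across y, with the fingertips just above rim height.

carry_out(translation=[[0,0,0],[-0.043,0.0004,0.01],[-0.043,0.0004,0.03],[-0.043,0.0003,0.03],[0,0,0.04],[0,0,0.04],[0,0,0.035],[0,0,0.0295],[0,0,0],[0,0,0],[0,0,0],[0,0,0],[0,0,0],[0,0,0]], rot=[[0,0,5.5],[0,0,0],[0,0,0],[0,0,0],[0,0,0],[0,0,0],[0,0,0],[0,0,0],[0,0,0],[0,0,0],[0,0,0],[0,0,0],[0,0,0],[0,0,0]], hand=[1,1,1,1,1,1,1,1,1,-0.6,-0.6,-0.6,-0.6,-0.6])

```text
clock: 4.82
tcp_pos: [0.4492, 0.0414, 0.0813]
tcp_rot: [[1.0, -0.024, 0.0], [-0.024, -1.0, -0.0], [0.0, -0.0, -1.0]]
force: [0.4, -0.3, 0.5]
width: 0.0475
finger_force: 0.0
```

```bash
python3 - <<'E'
from h import *
c=snap('wrist','w2'); s=sensors.read_state(); print(s['clock'],s['tcp_pos'],s['tcp_rot'][0],s['force'],s['width'],s['finger_force'])
a=cv2.resize(c['img'],(533,400),interpolation=3); t=imaging.read_camera('top')['img'][110:215,215:305]
o=np.zeros((500,800,3),np.uint8); o[:400,:533]=a; t=cv2.resize(t,None,fx=2.9,fy=2.9,interpolation=3); o[:t.shape[0],535:535+t.shape[1]]=t
cv2.imwrite('pics/w2b.png',o)
E
```

```text
4.875 [0.44921593 0.04134955 0.0812223 ] [ 9.99720471e-01 -2.36424850e-02  1.16790905e-04] [ 0.42167444  0.34135352 -1.11779014] 0.04359135221382738 0.0
```

View pics/w2b.png

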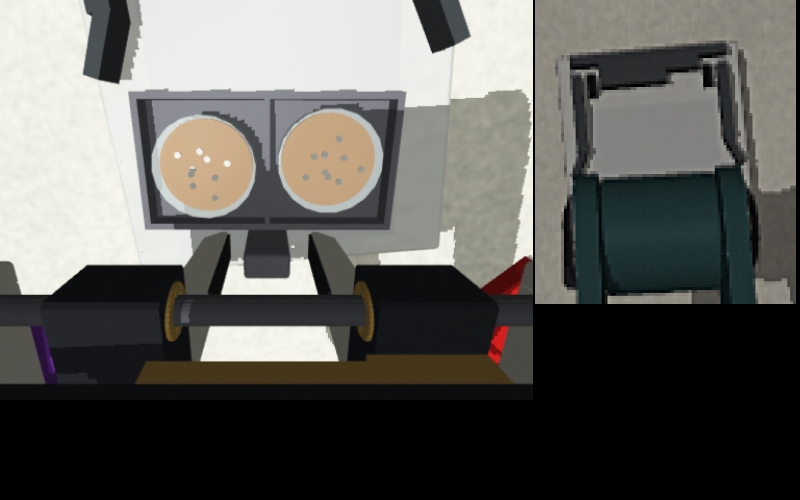

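The tab at (266,255) is centred between the open fingers and the tray edge is level in the image, so the yaw matches. I close the grip, then align the tray to the stage axis.

carry_out(translation=[[0,0,0],[0,0,0],[0,0,0],[0,0,0],[0,0.0038,0],[0,0.0038,0],[0,0.0038,0],[0,0.0036,0],[0,0,0]], rot=[[0,0,0],[0,0,0],[0,0,0],[0,0,0],[0,0,-1.4],[0,0,-1.4],[0,0,-1.4],[0,0,-1.4],[0,0,0]], hand=[-1,-1,-1,-1,-1,-1,-1,-1,-1])

```text
clock: 6.05
tcp_pos: [0.4494, 0.026, 0.0811]
tcp_rot: [[0.997, 0.074, -0.0], [0.074, -0.997, -0.0], [-0.0, 0.0, -1.0]]
force: [-0.5, -0.5, -0.4]
width: 0.0238
finger_force: 30.0
```

```bash
python3 - <<'E'
from h import *
c=snap('wrist','w3'); s=sensors.read_state(); print(s['clock'],s['tcp_pos'],s['tcp_rot'][0],s['force'],s['width'],s['finger_force'])
cv2.imwrite('pics/w3b.png',cv2.resize(c['img'],(800,600),interpolation=3)[:420])
E
```

```text
6.1 [0.44937271 0.02611402 0.08112877] [ 9.97291631e-01  7.35486365e-02 -3.81715448e-05] [ 1.1697668  -0.99877133 -0.57664147] 0.023855602236728404 29.984089136123657
```

View pics/w3b.png

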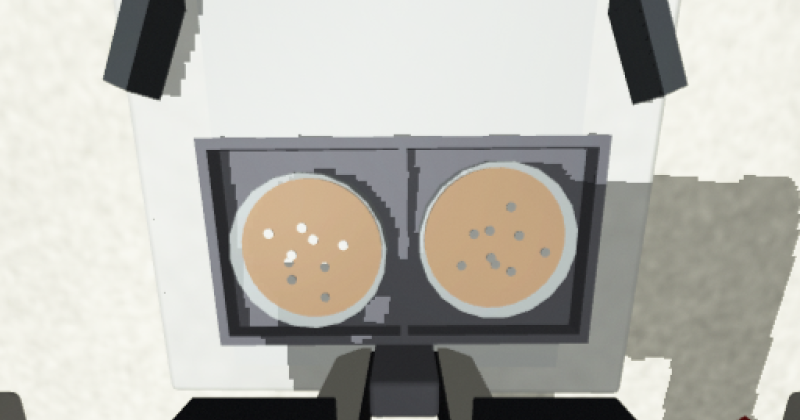

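```bash
python3 - <<'E'
from h import *
c=dict(np.load('w3.npz')); k=.64
f=lambda u,v,z:at(c,u*k,v*k,z)
def yaw(a,b): d=a-b; return np.degrees(np.arctan2(d[1],d[0]))-90
L,R=f(196,140,.061),f(610,135,.061); print('tray rear',L,R,yaw(L,R))
L2,R2=f(221,345,.061),f(587,342,.061); print('tray front',L2,R2,yaw(L2,R2)); print('ctr',(L+R+L2+R2)/4)
L,R=f(172,390,.045),f(620,390,.045); print('deck front',(L+R)/2,yaw(L,R),np.linalg.norm(L-R))
L,R=f(160,99,.067),f(632,103,.067); print('tips',(L+R)/2,yaw(L,R),np.linalg.norm(L-R))
E
```

```text
tray rear [0.53140392 0.10738466 0.061     ] [ 0.54432018 -0.04099156  0.061     ] 4.975100605366265
tray front [0.45229945 0.10149713 0.061     ] [ 0.46495394 -0.04791433  0.061     ] 4.841146597764762
ctr [0.49824437 0.02999397 0.061     ]
deck front [0.42890538 0.02818341 0.045     ] 4.341087990448017 0.2073346727573941
tips [0.54895398 0.03620348 0.067     ] 3.873487533249076 0.16032760623580725
```

Relative to the stage axis the tray sits about 3 mm too far right and is turned about 0.7° too far. I correct both and enter the guides.

carry_out(translation=[[0,-0.0018,0],[0,-0.0017,0],[0.008,-0.0001,0],[0.008,-0.0001,0],[0.008,-0.0001,0],[0.008,-0.0001,0],[0.008,-0.0001,0],[0.008,-0.0001,0],[0.008,-0.0001,0],[0,0,0]], rot=[[0,0,0.35],[0,0,0.35],[0,0,0],[0,0,0],[0,0,0],[0,0,0],[0,0,0],[0,0,0],[0,0,0],[0,0,0]], hand=[-1,-1,-1,-1,-1,-1,-1,-1,-1,-1])

```text
clock: 7.35
tcp_pos: [0.5055, 0.034, 0.0811]
tcp_rot: [[0.998, 0.062, 0.0], [0.062, -0.998, 0.0], [0.0, -0.0, -1.0]]
force: [0.6, 0.5, -0.5]
width: 0.024
finger_force: 30.0
```

```bash
python3 - <<'E'
from h import *
c=snap('wrist','w4'); s=sensors.read_state(); print(s['clock'],s['tcp_pos'],s['tcp_rot'][0],s['force'],s['torque'])
cv2.imwrite('pics/w4b.png',cv2.resize(c['img'],(800,600),interpolation=3)[:420])
E
```

```text
7.4 [0.50525094 0.03401813 0.08115436] [9.98085788e-01 6.18442430e-02 2.21531709e-04] [ 1.54088463  0.2685843  -1.20917755] [-0.00543583 -0.12110472 -0.02497714]
```

View pics/w4b.png

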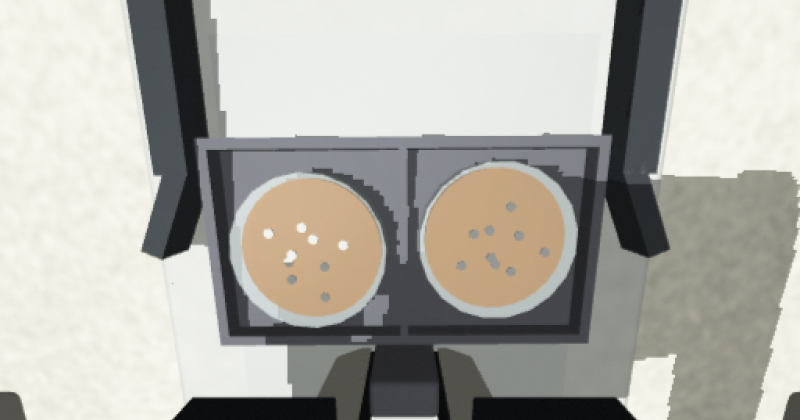

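The tray is entering the guides centred, with a gap at both (198,140) and (611,135), and there is no lateral force. I go on.

carry_out(translation=[[0.006,0,0],[0.006,0,0],[0.006,0,0],[0.006,0,0],[0.006,0,0],[0,0,0]], rot=[[0,0,0],[0,0,0],[0,0,0],[0,0,0],[0,0,0],[0,0,0]], hand=[-1,-1,-1,-1,-1,-1])

```text
clock: 8.15
tcp_pos: [0.5354, 0.0359, 0.0812]
tcp_rot: [[0.998, 0.062, 0.0], [0.062, -0.998, 0.0], [0.0, -0.0, -1.0]]
force: [1.2, 0.9, 0.1]
width: 0.024
finger_force: 30.0
```

carry_out(translation=[[0.004,-0.0001,0],[0.004,-0.0001,0],[0.003,0,0],[0,0,0]], rot=[[0,0,0],[0,0,0],[0,0,0],[0,0,0]], hand=[-1,-1,-1,-1])

```text
clock: 8.65
tcp_pos: [0.5461, 0.0367, 0.0811]
tcp_rot: [[0.998, 0.062, 0.0], [0.062, -0.998, -0.0], [0.0, 0.0, -1.0]]
force: [1.2, -0.8, -0.1]
width: 0.0239
finger_force: 30.0
```

```bash
python3 - <<'E'
from h import *
c=snap('wrist','w5'); s=sensors.read_state(); print(s['clock'],s['tcp_pos'],s['tcp_rot'][0],s['force'],s['torque'])
cv2.imwrite('pics/w5b.png',cv2.resize(c['img'][:240],None,fx=1.56,fy=1.56,interpolation=3))
E
```

```text
8.7 [0.54599345 0.03673505 0.08109838] [9.98088597e-01 6.17991690e-02 1.26258418e-04] [ 1.32871631  0.47627156 -0.00480485] [-0.02010171 -0.06422453 -0.05509469]
```

View pics/w5b.png

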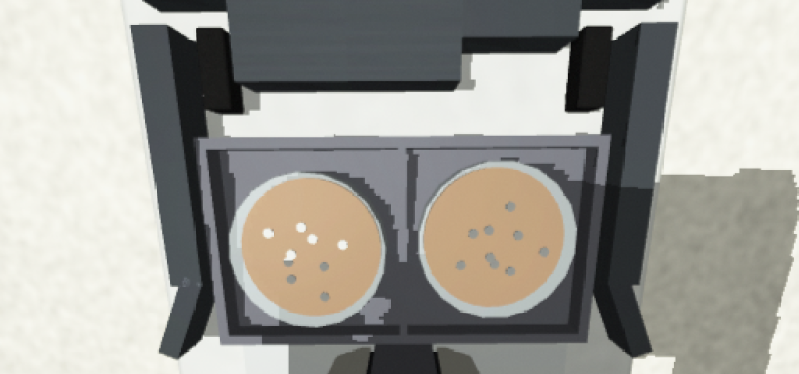

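The tray is in the guides. The nose fronts are at about (222,110) and (588,108), the fence front edge runs (230,83) to (460,83), and the recess is at (515,45).

```bash
python3 - <<'E'
from h import *
c=dict(np.load('w5.npz')); k=.64
f=lambda u,v,z:at(c,u*k,v*k,z)
def yaw(a,b): d=a-b; return np.degrees(np.arctan2(d[1],d[0]))-90
L,R=f(197,140,.061),f(610,136,.061); print('tray rear',(L+R)/2,yaw(L,R),np.linalg.norm(L-R))
A,B=f(231,83,.067),f(460,82,.067); print('fence',A,B,yaw(A,B),np.linalg.norm(A-B))
C,D=f(462,38,.067),f(568,38,.067); print('recess',(C+D)/2,yaw(C,D),np.linalg.norm(C-D))
# fence is x=96,y 57..-19 ; tray rear mid at y0
for ps in (3.6,4.0,4.4):
    e=np.array([np.cos(np.radians(ps)),np.sin(np.radians(ps))]); n=np.array([-e[1],e[0]])
    m=(A+B)[:2]/2; o=m-.096*e-.019*n; t=(L+R)[:2]/2-o
    print(ps,'origin',o,'tray x',t@e-.04,'y',t@n, 'rec x,y', ((C+D)[:2]/2-o)@e, ((C+D)[:2]/2-o)@n)
E
```

```text
tray rear [0.63456495 0.04265381 0.061     ] 4.143055841107412 0.14865289997044687
fence [0.64791836 0.10151623 0.067     ] [0.65308104 0.02468305 0.067     ] 3.8441221319669125 0.07700643318536338
recess [0.66731506 0.00799012 0.067     ] 3.6126787457917686 0.03473728031677207
3.6 origin [0.55588215 0.03810925] tray x 0.038812891417773145 y -0.0004049373436521188 rec x,y 0.1093218213214985 -0.03705662210875852
4.0 origin [0.55605892 0.03744931] tray x 0.038677839336823956 y -0.0002844767802353393 rec x,y 0.10893015080774435 -0.037148259150708095
4.4 origin [0.5562403  0.03679061] tray x 0.0385436315135475 y -0.00016307631862662778 rec x,y 0.10853785009668149 -0.037237159605720035
```

The numbers agree: yaw 3.9°, tray at x = 38.7 mm, so about 9.3 mm to the noses. I creep in and watch the force.

carry_out(translation=[[0.0035,0,0],[0.0035,0,0],[0,0,0]], rot=[[0,0,0],[0,0,0],[0,0,0]], hand=[-1,-1,-1])

```text
clock: 9.07
tcp_pos: [0.5532, 0.0372, 0.0812]
tcp_rot: [[0.998, 0.062, 0.0], [0.062, -0.998, 0.0], [0.0, -0.0, -1.0]]
force: [0.7, 0.7, -1.0]
width: 0.0238
finger_force: 30.0
```

carry_out(translation=[[0.001,0,0],[0,0,0]], rot=[[0,0,0],[0,0,0]], hand=[-1,-1])

```text
clock: 9.32
tcp_pos: [0.5539, 0.0372, 0.0811]
tcp_rot: [[0.998, 0.062, 0.0], [0.062, -0.998, 0.0], [0.0, -0.0, -1.0]]
force: [1.3, 0.5, -1.0]
width: 0.0237
finger_force: 30.0
```

carry_out(translation=[[0.0007,0,0],[0,0,0]], rot=[[0,0,0],[0,0,0]], hand=[-1,-1])

```text
clock: 9.57
tcp_pos: [0.5546, 0.0373, 0.0811]
tcp_rot: [[0.998, 0.062, -0.0], [0.062, -0.998, -0.0], [-0.0, 0.0, -1.0]]
force: [-0.4, 0.5, -0.3]
width: 0.024
finger_force: 30.0
```

carry_out(translation=[[0.0006,0,0],[0,0,0]], rot=[[0,0,0],[0,0,0]], hand=[-1,-1])

```text
clock: 9.82
tcp_pos: [0.5551, 0.0374, 0.0812]
tcp_rot: [[0.998, 0.062, -0.0], [0.062, -0.998, 0.0], [-0.0, -0.0, -1.0]]
force: [-1.7, 1.0, 0.4]
width: 0.0242
finger_force: 30.0
```

```bash
cat > st.py <<'E'
from h import *
s0=sensors.read_state(); F=[]
for i in range(4): imaging.read_camera('top'); F.append(sensors.read_state()['force'])
s=sensors.read_state(); print(s['clock'],s['tcp_pos'],s['tcp_rot'][0],np.mean(F,0).round(2),np.std(F,0).round(2),s['width'],s['finger_force'])
E
python3 st.py
```

```text
10.025 [0.55510061 0.03737788 0.08113978] [ 9.98086256e-01  6.18369196e-02 -1.47707680e-04] [-2.56  1.15  0.46] [0.64 0.41 0.36] 0.023485311143426085 29.987408816814423
```

The x-force fell by about 3.5 N at tray x ≈ 48 mm, so the noses are touched. I release, lift, and go over the spacers.

carry_out(translation=[[0,0,0],[0,0,0],[0,0,0],[0,0,-0.02],[0,0,-0.04],[0,0,-0.06],[-0.0185,0.0418,0],[-0.0185,0.0418,0],[-0.0185,0.0418,0],[-0.0185,0.0418,0],[-0.0185,0.0418,0],[-0.0182,0.0416,0],[0,0,0],[0,0,0]], rot=[[0,0,0],[0,0,0],[0,0,0],[0,0,0],[0,0,0],[0,0,0],[0,0,0],[0,0,0],[0,0,0],[0,0,0],[0,0,0],[0,0,0],[0,0,0],[0,0,0]], hand=[0,0,0,0,0,0,0,0,0.5,0.5,0.5,0.5,0.5,0.5])

```text
clock: 11.78
tcp_pos: [0.4603, -0.2195, 0.2021]
tcp_rot: [[0.998, 0.061, 0.001], [0.061, -0.998, -0.0], [0.001, 0.0, -1.0]]
force: [-0.5, -0.2, -0.1]
width: 0.0699
finger_force: 0.0
```

```bash
python3 - <<'E'
from h import *
c=snap('wrist','w6'); s=sensors.read_state(); print(s['clock'],s['tcp_pos'],s['tcp_rot'][0])
print([proj(c,np.array(p)).round() for p in((.446,-.23,.044),(.558,-.252,.044),(.488,-.35,.044))])
cv2.imwrite('pics/w6b.png',cv2.resize(c['img'],(800,600),interpolation=3))
E
```

```text
11.825 [ 0.46048175 -0.21907572  0.20192085] [9.98060855e-01 6.22411481e-02 7.54796099e-04]
[array([267., 194.]), array([296.,  91.]), array([379., 164.])]
```

View pics/w6b.png

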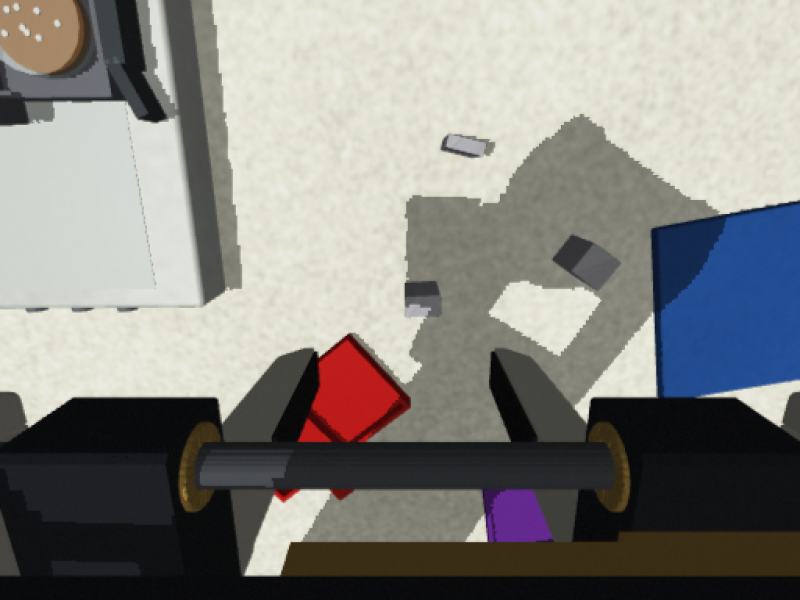

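Confirmation: the candidates are A (467,146), B (423,300) and C (588,262). A is a thin slab and C is nearly square on top. B is the middle one and roughly square to the tool axes. I read its edges numerically.

```bash
python3 - <<'E'
from h import *
c=dict(np.load('w6.npz')); g=cv2.cvtColor(c['img'],cv2.COLOR_BGR2GRAY)
print('cols',list(range(256,286)))
for v in range(177,207): print(v,' '.join('%3d'%x for x in g[v,256:286]))
E
```

```text
cols [256, 257, 258, 259, 260, 261, 262, 263, 264, 265, 266, 267, 268, 269, 270, 271, 272, 273, 274, 275, 276, 277, 278, 279, 280, 281, 282, 283, 284, 285]
177 228 225 220 208 147 144 123 126 127 127 126 125 126 125 126 129 129 130 129 129 128 126 126 125 123 124 126 128 129 129
178 227 222 218 215 204 196 123 124 127 127 124 123 124 127 128 130 130 128 128 127 126 125 123 122 121 121 125 128 129 127
179 225 221 220 208 121 121 121 118 121 119 117 117 120 121 120 119 119 119 116 116 116 112 111 113 118 121 124 128 127 125
180 223 221 219 193  98 100  96  82  84  84  83  83  85  84  69  68  67  67  64  53  53  55  61  87 117 119 120 123 127 126
181 220 221 210  53  54  54  53  52  53  54  53  56  55  53  55  54  54  53  53  54  53  54  57  77 119 120 121 123 125 126
182 220 222 209  52  53  53  53  53  53  54  54  55  55  56  54  53  54  53  54  53  54  54  54  67 115 121 122 122 123 126
183 220 222 209  54  54  52  54  52  54  53  55  54  56  55  55  53  53  54  54  54  53  54  53  62  94 123 123 123 123 126
184 221 221 206  54  53  53  54  54  55  53  54  54  55  56  54  54  54  53 
[... 2075 characters left out ...]
 174 175 180 178 176 175 168 158  97  98  98  98  96  95  92 100 114 124 124 127
202 228 226 219 179 187 183 178 186 186 184 185 187 198 191 190 184 147 114 109 114 113 109 109 103  94 115 123 123 123 125
203 229 227 226 221 205 202 190 222 222 222 224 225 226 225 222 213 206 133 134 136 135 135 132 129 126 124 125 123 122 123
204 227 226 225 224 223 221 220 218 219 220 223 226 226 225 215 130 131 134 135 136 136 136 131 127 126 125 127 124 122 120
205 226 225 224 223 222 221 220 219 219 220 222 223 225 225 216 131 131 132 135 137 135 133 129 127 126 126 126 126 124 120
206 225 225 225 224 223 222 221 220 220 219 219 222 221 213 205 129 130 131 132 133 133 130 130 127 127 128 128 126 123 121
```

```bash
python3 - <<'E'
from h import *
c=dict(np.load('w6.npz')); t=dict(np.load('top0.npz'))
f=lambda u,v,z:at(c,u,v,z)
FL,FR,NR,NL=f(258.4,189.4,.044),f(281.9,188.4,.044),f(281,201.7,.044),f(258.4,202.5,.044)
for p in(FL,FR,NR,NL):print(p.round(4))
n=np.linalg.norm
print('len',n(FL-FR),n(NL-NR),'thick',n(FL-NL),n(FR-NR))
y=lambda a,b:np.degrees(np.arctan2(*(a-b)[[1,0]]))
print('yaw',y(FL,FR)-90,y(NL,NR)-90,y(FL,NL),y(FR,NR)); ctr=(FL+FR+NR+NL)/4; print('ctr',ctr)
print('base far',f(258.4,179.8,0),f(279,179.4,0))
print('tri',tri([(c,270,195.5),(t,341.75,199.5)]))
E
```

```text
[ 0.4509 -0.22    0.044 ]
[ 0.4537 -0.2462  0.044 ]
[ 0.438  -0.2465  0.044 ]
[ 0.4354 -0.2209  0.044 ]
len 0.026422932728538337 0.02575173251968637 thick 0.015513400550133243 0.015734788405300442
yaw 6.1326552551909685 5.7369203393922845 3.5977745899371176 1.1817892443737368
ctr [ 0.44448858 -0.23341076  0.044     ]
base far [ 0.45114423 -0.21992536  0.        ] [ 0.45331244 -0.24604818  0.        ]
tri [ 0.44504002 -0.23497484  0.04898585]
```

The measured block is 15.6 × 26 mm on top, and its base and top edges are consistent with 44 mm height, so it is the 16 mm spacer. Its centre is (0.4445, -0.2334), yaw about 5.3°. I turn the tool to close across the 16 mm faces.

carry_out(translation=[[0,0,0],[0,0,0],[0,0,0],[0,0,0],[0,0,0],[0,0,0],[0,0,0],[0,0,0],[0,0,0],[0,0,0]], rot=[[0,0,-10.2],[0,0,-10.2],[0,0,-10.2],[0,0,-10.2],[0,0,-10.2],[0,0,-10.2],[0,0,-10.2],[0,0,-10.2],[0,0,-10.2],[0,0,0]], hand=[0.2,0.2,0.2,0.2,0.2,0.2,0.2,0.2,0.2,0.2])

```text
clock: 13.08
tcp_pos: [0.4606, -0.2187, 0.2015]
tcp_rot: [[-0.094, 0.996, 0.0], [0.996, 0.094, -0.0], [-0.0, 0.0, -1.0]]
force: [0.6, -0.4, 0.8]
width: 0.0558
finger_force: 0.0
```

carry_out(translation=[[-0.0129,-0.0173,0.03],[0,0,0.04],[0,0,0.03],[0,0,0]], rot=[[0,0,0],[0,0,0],[0,0,0],[0,0,0]], hand=[0.2,0.2,0.2,0.2])

```text
clock: 13.58
tcp_pos: [0.4435, -0.2332, 0.0995]
tcp_rot: [[-0.09, 0.996, -0.003], [0.996, 0.09, 0.002], [0.002, -0.003, -1.0]]
force: [0.4, -0.4, 0.0]
width: 0.0556
finger_force: 0.0
```

```bash
python3 - <<'E'
from h import *
c=snap('wrist','w7'); s=sensors.read_state(); print(s['clock'],s['tcp_pos'],s['tcp_rot'][0],s['width'])
g=cv2.cvtColor(c['img'],cv2.COLOR_BGR2GRAY)
# predicted top corners
ps=np.radians(5.3);e=np.array([np.cos(ps),np.sin(ps)]);n=np.array([-e[1],e[0]])
for a,b in((8,13),(8,-13),(-8,-13),(-8,13)):
    xy=np.array([.4445,-.2334])+(a*e+b*n)/1000; print(proj(c,np.array([*xy,.044])).round(1),proj(c,np.array([*xy,.0])).round(1))
u,v=proj(c,np.array([.4445,-.2334,.044])).round().astype(int); print(u,v)
for r in range(v-24,v+25,3): print(r,' '.join('%3d'%x for x in g[r,u-40:u+41:3]))
E
```

```text
13.625 [ 0.44422556 -0.23363698  0.10136581] [-9.08433445e-02  9.95864890e-01 -7.78993960e-04] 0.05600989410651595
[270.3 198.6] [268.5 184. ]
[269.9 230.4] [268.2 211.1]
[249.4 230.3] [251.  211.1]
[249.1 198.6] [250.8 184. ]
260 215
191 139 139 135 229 228 230 229 229 230 233 185  86  85  82  82  83  85 230 232 232 229 229 230 228 229 231 232
194 141 143 136 132 231 231 226 229 231 232 140  88  83  83  81  83  83 230 233 231 229 229 233 231 233 231 231
197 134 137 138 138 138 160 228 232 233 233 111  87  84  82  82  83  84 154 230 231 234 230 229 230 226 228 233
200 138 135 140 139 138 137 223 229 235 229 187 186 174 171 169 172 173 161 231 235 233 231 230 229 225 228 233
203 137 135 134 140 143 140 134 134 224 228 174 190 193 187 181 178 178 161 234 236 230 228 231 229 220 228 235
206 131 132 131 140 145 144 136 132 129 130 172 183 187 188 190 182 181 159 235 235 232 223 229 231 226 223 229
209 138 136 132 139 141 144 138 137 138 137 170 186 184 181 188 190 187 158 230 229 229 225 225 226 230 230 229
212 139 140 135 137 136 136 131 132 138 142 153 175 185 185 180 184 187 227 229 2
[... 338 characters left out ...]
 230 238 237 232 227 222 138
224 136 140 143 135 135 138 142 139 134 137 105 104 101 101 101 100 100 135 135 134 221 235 234 229 226 207 135
227 135 138 141 138 139 137 142 137 132 134  95 100 102 103 101  99 101 144 135 132 132 139 138 133 136 134 134
230 139 141 138 139 140 142 140 141 134 132 126 101 104 106 107 106 105 137 135 134 137 139 135 137 144 136 130
233 138 135 135 137 136 137 137 142 134 129 127 128 130 135 134 138 137 141 138 132 133 140 138 135 137 131 124
236 136 132 132 130 133 135 140 139 135 130 126 129 131 136 137 137 141 136 129 128 128 137 138 135 134 128 128
239 135 137 132 128 129 134 138 141 140 132 129 135 137 139 140 136 134 128 128 131 131 133 141 140 136 132 135
```

The near view matches the prediction within 1 px. I descend and grip.

carry_out(translation=[[0,0,0.03],[0,0,0.02],[0,0,0.009],[0,0,0],[0,0,0],[0,0,0],[0,0,0],[0,0,0],[0,0,0]], rot=[[0,0,0],[0,0,0],[0,0,0],[0,0,0],[0,0,0],[0,0,0],[0,0,0],[0,0,0],[0,0,0]], hand=[0.2,0.2,0.2,0,-1,-1,-1,-1,-1])

```text
clock: 14.75
tcp_pos: [0.4442, -0.2342, 0.0424]
tcp_rot: [[-0.093, 0.996, 0.0], [0.996, 0.093, -0.0], [-0.0, 0.0, -1.0]]
force: [-0.6, 0.9, 1.8]
width: 0.0157
finger_force: 30.0
```

```bash
python3 st.py
```

```text
14.95 [ 0.44425465 -0.23415151  0.04235896] [-9.31438312e-02  9.95652632e-01  2.49709398e-04] [-0.68  0.46  4.06] [0.39 0.15 0.38] 0.015761764081116816 29.981500804424286
```

The spacer is held, 15.7 mm between the pads. I lift it, carry it over the recess and hover.

carry_out(translation=[[0,0,-0.02],[0,0,-0.05],[0,0,-0.05],[0,0,-0.04],[0.0322,0.0327,0],[0.0322,0.0327,0],[0.0322,0.0327,0],[0.0322,0.0327,0],[0.0322,0.0327,0],[0.0322,0.0326,0],[0.0323,0.0325,0],[0,0,0.03],[0,0,0.03],[0,0,0.02],[0,0,0.005],[0,0,0]], rot=[[0,0,0],[0,0,0],[0,0,0],[0,0,1.45],[0,0,0],[0,0,0],[0,0,0],[0,0,0],[0,0,0],[0,0,0],[0,0,0],[0,0,0],[0,0,0],[0,0,0],[0,0,0],[0,0,0]], hand=[-1,-1,-1,-1,-1,-1,-1,-1,-1,-1,-1,-1,-1,-1,-1,-1])

```text
clock: 16.95
tcp_pos: [0.6571, 0.0063, 0.1178]
tcp_rot: [[-0.068, 0.998, 0.001], [0.998, 0.068, -0.0], [-0.0, 0.001, -1.0]]
force: [-0.2, 0.2, -0.5]
width: 0.0156
finger_force: 30.0
```

```bash
python3 st.py; python3 - <<'E'
from h import *
c=snap('wrist','w8'); d=snap('side','s8')
a=cv2.resize(c['img'],(560,420),interpolation=3)
print(proj(c,np.array([.6569,.0064,.075])),proj(c,np.array([.6569,.0064,.045])))
u,v=proj(c,np.array([.6569,.0064,.06])).astype(int)
z=cv2.resize(c['img'][max(0,v-70):v+80,max(0,u-100):u+100],None,fx=4,fy=4,interpolation=3); print(max(0,u-100),max(0,v-70),z.shape)
cv2.imwrite('pics/w8b.png',z)
E
```

```text
17.15 [0.6572858  0.00632166 0.11826411] [-0.0677901   0.99769855  0.00145006] [ 0.02  0.15 -1.17] [0.6  0.7  0.42] 0.015519891583205324 29.974932074546814
[257.54884186 220.0122617 ] [257.61631988 206.43397878]
157 142 (600, 800, 3)
```

View pics/w8b.png

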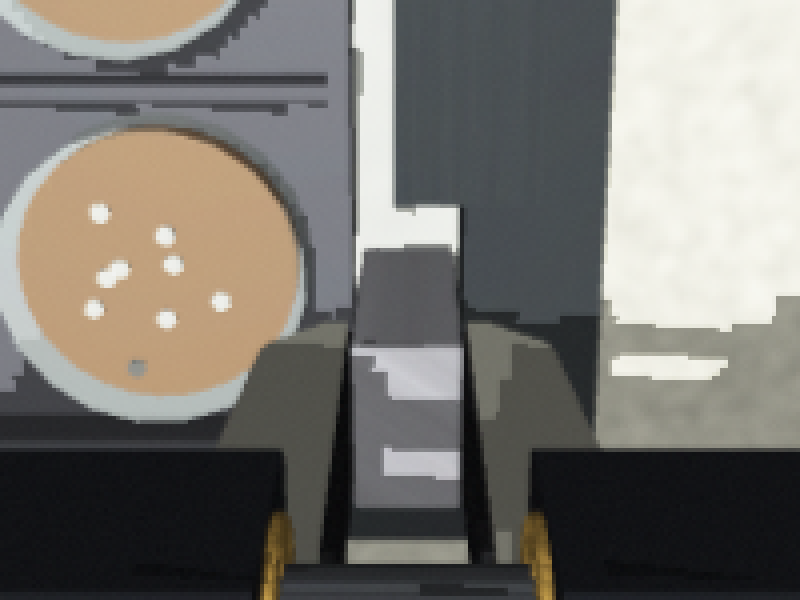

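The crop shows the spacer bottom edge at (362–453, 250), between the tray rim at u=354 and the recess face at u=460. The recess's left wall is at row 207. I turn these into clearances.

```bash
python3 - <<'E'
from h import *
c=dict(np.load('w8.npz')); s=sensors.read_state()
zb=s['tcp_pos'][2]-.0424
f=lambda U,V,z:at(c,157+(U-1.5)/4,142+(V-1.5)/4,z)
ps=np.radians(3.9);e=np.array([np.cos(ps),np.sin(ps)]);n=np.array([-e[1],e[0]])
st=lambda p:(np.array([(p[:2]-[.556,.0376])@e,(p[:2]-[.556,.0376])@n])*1e3).round(1)
for nm,p in [('spL',f(362,250,zb)),('spR',f(453,250,zb)),('topL',f(351,345,zb+.044)),('topR',f(464,345,zb+.044)),('tray',f(354,250,.061)),('tray2',f(353,60,.061)),('rec',f(461,250,.067)),('rec2',f(464,320,.067)),('wall',f(430,207,.067)),('hi',f(396,100,.067)),('back',f(613,150,.067))]: print(nm,st(p))
print('tcp',st(s['tcp_pos']),zb)
E
```

```text
spL [ 91.1 -25.6]
spR [107.3 -25.6]
topL [ 91.2 -24.9]
topR [107.1 -24.8]
tray [ 89.  -30.6]
tray2 [89.2  6.1]
rec [109.2 -28.5]
rec2 [110.  -42.5]
wall [103.4 -20.2]
hi [97.1 -0.2]
back [136.5  -9.3]
tcp [ 98.8 -38.1] 0.07549826614682756
```

The clearances are about 2 mm each side in x and about 5.5 mm in y, so it is centred. I lower it.

carry_out(translation=[[0,0,0.01],[0,0,0.01],[0,0,0.006],[0,0,0.003],[0,0,0],[0,0,0]], rot=[[0,0,0],[0,0,0],[0,0,0],[0,0,0],[0,0,0],[0,0,0]], hand=[-1,-1,-1,-1,-1,-1])

```text
clock: 18.0
tcp_pos: [0.657, 0.0064, 0.0884]
tcp_rot: [[-0.068, 0.998, 0.0], [0.998, 0.068, 0.0], [-0.0, 0.0, -1.0]]
force: [0.2, -0.5, -0.1]
width: 0.0157
finger_force: 30.0
```

```bash
python3 st.py
```

```text
18.2 [0.65694104 0.0063997  0.08830819] [-6.79463631e-02  9.97688958e-01  1.85416125e-04] [-0.14 -0.44 -0.84] [0.47 0.4  0.56] 0.015917331988191234 29.974994659423828
```

carry_out(translation=[[0,0,0.0006],[0,0,0.0004],[0,0,0]], rot=[[0,0,0],[0,0,0],[0,0,0]], hand=[-1,-1,-1])

```text
clock: 18.58
tcp_pos: [0.657, 0.0064, 0.0874]
tcp_rot: [[-0.068, 0.998, 0.0], [0.998, 0.068, 0.0], [-0.0, 0.0, -1.0]]
force: [-0.8, -0.5, 2.7]
width: 0.0157
finger_force: 30.0
```

```bash
python3 st.py
```

```text
18.775 [0.65696931 0.0064172  0.08739517] [-6.79300407e-02  9.97690058e-01  2.41483391e-04] [-1.35 -0.06  3.62] [0.56 0.56 0.75] 0.015727754704543802 29.980934858322144
```

The spacer is down: 4 N of support, as it was on the bench. I release gently, lift, turn back, close the fingers and go in front of the tab.

carry_out(translation=[[0,0,0],[0,0,0],[0,0,0],[0,0,-0.01],[0,0,-0.02],[0,0,-0.06],[0,0,-0.06],[0,0,0]], rot=[[0,0,0],[0,0,0],[0,0,0],[0,0,0],[0,0,0],[0,0,0],[0,0,0],[0,0,0]], hand=[-0.5,-0.4,-0.35,-0.35,-0.35,-0.35,-0.35,-0.35])

```text
clock: 19.77
tcp_pos: [0.6583, 0.0064, 0.2449]
tcp_rot: [[-0.068, 0.998, 0.01], [0.998, 0.068, -0.0], [-0.001, 0.01, -1.0]]
force: [-0.1, 0.0, -0.8]
width: 0.0303
finger_force: 0.0
```

```bash
python3 - <<'E'
from h import *
c=snap('wrist','w9'); s=sensors.read_state(); print(s['clock'],s['tcp_pos'],s['tcp_rot'][0],s['width'])
ps=np.radians(3.9);e=np.array([np.cos(ps),np.sin(ps)]);n=np.array([-e[1],e[0]]);o=np.array([.556,.0376])
def W(x,y,z): return np.array([*(o+x/1e3*e+y/1e3*n),z/1e3])
for a,b in((90.8,-25),(106.8,-25),(106.8,-51),(90.8,-51)): print(proj(c,W(a,b,89)).round(1),proj(c,W(a,b,45)).round(1))
print('tray edge',proj(c,W(88,-38,61)),'rec',proj(c,W(109,-38,67)))
u,v=proj(c,W(98.8,-38,89)).round().astype(int); print(u,v)
g=cv2.cvtColor(c['img'],cv2.COLOR_BGR2GRAY)
for r in range(v-22,v+23,3): print(r,' '.join('%3d'%x for x in g[r,u-24:u+26:2]))
E
```

```text
19.825 [0.65760513 0.00637767 0.24130902] [-0.06790652  0.99767657  0.00549299] 0.030066212002138007
[248.6 170.3] [249.5 162.9]
[263.2 170.3] [262.3 162.9]
[263.1 193. ] [262.2 183.2]
[248.8 193.1] [249.6 183.2]
tray edge [246.93334297 176.05118577] rec [264.56154123 177.19209642]
256 182
160 161 115 101 123 126 125 125 123 158 234 234 154  75  76  75  79  75  77  75  75  75  77  76  74  74
163 161 161 132  96 125 123 125 121 143 150 119 110  74  80  79 103 130  75  74  74  72  74  73  74  74
166 161 161 158 120 124 124 124 121 130  87  87  84  83  83  85 111 226  73  74  73  73  74  73  74  73
169 160 159 158 143  95 125 124 120 111  96  92  87  86  87  88  96 224  73  73  73  73  72  74  74  73
172 159 159 158 154  90 124 125 120 190 195 198 194 187 185 183 178 223  73  73  72  73  73  73  74  75
175 160 158 158 160  91 124 125 125 191 196 188 192 196 194 186 178 125  72  72  73  73  74  74  72  73
178 160 159 158 171 108 124 125 124 117 196 191 189 185 191 193 188 125  74  73  72  72  73  74  74  74
181 158 159 159 176  67 124 123 123 116 196 193 191 189 189 186 180 125  74  74  72  75  73  73  74  72
184 159 157 173 131 122 123 123 122  95 195 191 191 190 190 188 181 128  73  73  72  72  72  73  74  73
187 158 174 160  79 122 123 122 122  93 195 192 191 191 189 187 183 128  72  72  72  72  73  74  73  72
190 181 159  77 121 123 123 122 122 104 188 189 191 191 189 188 181 129  72  73  73  72  73  73  74  72
193  99 123 122 122 122 122 122 123  17  10  10   5  10   9  12   9  19  64  68  96 129 125  67  72  72
196 122 122 121 123 121 123 122 122  31  26  27  25  26  25  26  26  27  26  73 234 234 230  36  72  72
199 112 112 111 113 111  91  98 122  41  26  26  26  25  25  26  25  27  25  74 234 234 230  38  72  72
202  60  74  73  74  83  81  89 123  65  79  80  79  80  46  46  51  79  78 129 233 234 230  35  73  74
```

The spacer stands upright where intended, with top edges at 248–263 × 171–192 against a prediction of 248.6–263 × 170–193. Now I move to the tab.

carry_out(translation=[[0,0,0],[0,0,0],[0,0,0],[0,0,0],[0,0,0],[0,0,0],[0,0,0],[0,0,0],[0,0,0],[-0.0322,-0.0095,0],[-0.0322,-0.0095,0],[-0.0322,-0.0095,0],[-0.032,-0.0095,0],[0,0,0]], rot=[[0,0,10],[0,0,10],[0,0,10],[0,0,10],[0,0,10],[0,0,10],[0,0,10],[0,0,10],[0,0,10],[0,0,0],[0,0,0],[0,0,0],[0,0,0],[0,0,0]], hand=[-1,-1,-1,-1,-1,-1,-1,-1,-1,-1,-1,-1,-1,-1])

```text
clock: 21.58
tcp_pos: [0.5246, 0.0359, 0.2373]
tcp_rot: [[0.998, 0.068, 0.0], [0.068, -0.998, 0.0], [0.0, -0.0, -1.0]]
force: [0.2, -0.2, 0.1]
width: 0.0005
finger_force: 0.0
```

```bash
python3 st.py
```

```text
21.775 [0.52653022 0.0354061  0.23685556] [ 9.97704386e-01  6.77178445e-02 -5.02242237e-04] [ 0.07 -0.31 -0.17] [0.24 0.24 0.32] 0.0006509005584894738 0.0
```

carry_out(translation=[[0,0,0.05],[0,0,0.05],[0,0,0.04],[0,0,0.02],[0,0,0.009],[0,0,0],[0.005,0,0],[0.005,0,0],[0,0,0]], rot=[[0,0,0],[0,0,0],[0,0,0],[0,0,0],[0,0,0],[0,0,0],[0,0,0],[0,0,0],[0,0,0]], hand=[-1,-1,-1,-1,-1,-1,-1,-1,-1])

```text
clock: 22.9
tcp_pos: [0.5366, 0.0363, 0.0686]
tcp_rot: [[0.998, 0.068, 0.001], [0.068, -0.998, 0.0], [0.001, 0.0, -1.0]]
force: [-0.0, 0.3, 1.0]
width: 0.0002
finger_force: 0.0
```

carry_out(translation=[[0.001,0,0],[0.001,0,0],[0,0,0]], rot=[[0,0,0],[0,0,0],[0,0,0]], hand=[-1,-1,-1])

```text
clock: 23.28
tcp_pos: [0.538, 0.0364, 0.0682]
tcp_rot: [[0.998, 0.068, -0.0], [0.068, -0.998, 0.0], [-0.0, -0.0, -1.0]]
force: [0.1, -0.0, 0.5]
width: 0.0005
finger_force: 0.0
```

carry_out(translation=[[0.001,0,0],[0.001,0,0],[0,0,0]], rot=[[0,0,0],[0,0,0],[0,0,0]], hand=[-1,-1,-1])

```text
clock: 23.65
tcp_pos: [0.54, 0.0365, 0.0681]
tcp_rot: [[0.998, 0.068, -0.0], [0.068, -0.998, -0.0], [-0.0, 0.0, -1.0]]
force: [0.0, 0.3, -0.1]
width: 0.0004
finger_force: 0.0
```

carry_out(translation=[[0.001,0,0],[0.001,0,0],[0,0,0]], rot=[[0,0,0],[0,0,0],[0,0,0]], hand=[-1,-1,-1])

```text
clock: 24.02
tcp_pos: [0.5418, 0.0367, 0.0681]
tcp_rot: [[0.998, 0.068, -0.001], [0.068, -0.998, 0.0], [-0.001, -0.0, -1.0]]
force: [-4.8, 2.2, 3.3]
width: 0.0004
finger_force: 2.1
```

carry_out(translation=[[0.001,0,0],[0.001,0,0],[0,0,0]], rot=[[0,0,0],[0,0,0],[0,0,0]], hand=[-1,-1,-1])

```text
clock: 24.4
tcp_pos: [0.5438, 0.0369, 0.0682]
tcp_rot: [[0.998, 0.068, -0.001], [0.068, -0.998, 0.0], [-0.001, -0.0, -1.0]]
force: [-5.2, 1.1, 2.2]
width: 0.0006
finger_force: 2.4
```

carry_out(translation=[[0.001,0,0],[0.001,0,0],[0,0,0]], rot=[[0,0,0],[0,0,0],[0,0,0]], hand=[-1,-1,-1])

```text
clock: 24.78
tcp_pos: [0.5457, 0.037, 0.0681]
tcp_rot: [[0.998, 0.068, -0.001], [0.068, -0.998, 0.0], [-0.001, -0.0, -1.0]]
force: [-5.8, 1.2, 3.6]
width: 0.0006
finger_force: 3.2
```

carry_out(translation=[[0.0007,0,0],[0,0,0]], rot=[[0,0,0],[0,0,0]], hand=[-1,-1])

```text
clock: 25.02
tcp_pos: [0.5463, 0.037, 0.0681]
tcp_rot: [[0.998, 0.068, -0.001], [0.068, -0.998, 0.0], [-0.001, -0.0, -1.0]]
force: [-7.7, 0.9, 4.2]
width: 0.0004
finger_force: 3.6
```

carry_out(translation=[[0.0007,0,0],[0,0,0]], rot=[[0,0,0],[0,0,0]], hand=[-1,-1])

```text
clock: 25.28
tcp_pos: [0.5464, 0.0371, 0.0681]
tcp_rot: [[0.998, 0.068, -0.003], [0.068, -0.998, 0.0], [-0.003, -0.0, -1.0]]
force: [-14.4, 1.5, 9.0]
width: 0.0003
finger_force: 7.5
```

carry_out(translation=[[0.0007,0,0],[0,0,0]], rot=[[0,0,0],[0,0,0]], hand=[-1,-1])

```text
clock: 25.52
tcp_pos: [0.5464, 0.0371, 0.0682]
tcp_rot: [[0.998, 0.068, -0.004], [0.068, -0.998, -0.0], [-0.004, -0.0, -1.0]]
force: [-23.7, -0.1, 13.7]
width: 0.0007
finger_force: 11.7
```

The force rises steeply at 5 mm of travel, so the spacer is clamped. I check tray yaw and flushness numerically, since the spacer is off-centre.

```bash
python3 st.py; cat > yaw.py <<'E'
from h import *
import sys
c=snap('wrist',sys.argv[1]); g=cv2.cvtColor(c['img'],cv2.COLOR_BGR2GRAY).astype(int)
ps=np.radians(3.9);e=np.array([np.cos(ps),np.sin(ps)]);n=np.array([-e[1],e[0]]);o=np.array([.556,.0376])
W=lambda x,y,z:np.array([*(o+x/1e3*e+y/1e3*n),z/1e3])
for x,y,z,l in((93,60,61,'rim'),(93,0,61,'rim'),(93,-60,61,'rim'),(13,60,61,'front'),(13,-60,61,'front'),(96,30,67,'fence'),(109,-22,67,'rec'),(93,-38,89,'spacer top near'),(109,-38,89,'spacer top far')):
    u,v=proj(c,W(x,y,z)); print(l,y,u.round(1),v.round(1)); iu,iv=int(round(u)),int(round(v))
    if 12<iv<372: print('  rows',iv-10,g[iv-10:iv+11,iu].tolist())
E
python3 yaw.py w10
```

```text
25.725 [0.54642631 0.03712153 0.06817362] [ 0.99767828  0.06796909 -0.00427203] [-23.86   0.16  14.23] [0.36 0.3  0.35] 0.00040647425155523924 11.590733081102371
rim 60 140.0 56.8
  rows 47 [10, 9, 9, 10, 11, 10, 11, 19, 66, 138, 138, 138, 138, 139, 139, 139, 130, 83, 43, 50, 84]
rim 0 259.2 56.9
  rows 47 [38, 24, 26, 27, 28, 29, 27, 88, 189, 140, 140, 140, 140, 140, 141, 140, 139, 141, 141, 140, 139]
rim -60 378.5 57.1
  rows 47 [12, 10, 12, 12, 15, 13, 12, 12, 27, 81, 131, 131, 130, 131, 131, 130, 131, 119, 41, 41, 49]
front 60 156.0 206.8
  rows 197 [41, 40, 43, 61, 66, 67, 67, 67, 76, 151, 235, 236, 235, 236, 235, 235, 235, 235, 235, 234, 235]
front -60 361.9 207.1
  rows 197 [41, 39, 41, 52, 69, 70, 69, 70, 69, 81, 126, 140, 139, 139, 139, 139, 138, 138, 138, 138, 139]
fence 30 196.8 47.9
  rows 38 [86, 86, 83, 85, 87, 86, 86, 85, 77, 27, 26, 27, 26, 23, 26, 27, 89, 191, 141, 139, 140]
rec -22 306.4 17.4
  rows 7 [80, 80, 80, 80, 80, 81, 81, 80, 75, 49, 26, 25, 23, 25, 28, 27, 28, 28, 27, 29, 38]
spacer top near -38 352.3 45.4
  rows 35 [203, 203, 202, 203, 203, 203, 200, 182, 158, 95, 67, 66, 66, 65, 68, 73, 72, 72, 71, 69, 77]
spacer top far -38 356.2 0.5
```

The tray edge lies within 0.15° of the fence, and the tray is at x ≈ 53 mm with the spacer flush. The push is steady at about 24 N, so I hand in while holding it.

```bash
python3 -c "
from bench import job_done; print(job_done())"
```

```text
the job is handed in; nothing more can be done
None
```

I handed the job in at about 26 s, with the arm holding a steady push of about 24 N: the tray clamps the 16 mm spacer flush against the set-back (right) fence piece, going by the last wrist-camera measurements (tray at x ≈ 53 mm). The interface gave no verdict.

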